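# Drop a peat pellet into the sample tin with the spring-return slide

## Robot

A 6-joint arm with a two-finger parallel gripper is mounted at the origin on the work surface. World frame = base frame: x ahead of the robot, y to its left, z up, the work surface at z = 0. Lengths are in mm, angles in rad, forces in N, time in s.
With the tool pointing down it reaches from about 350 to 875 mm from the base axis. Payload 4.2 kg.
Tool frame: the origin (TCP) lies on the mounting face of the last link; the fingertips stand 173 mm ahead of it and the grasp point (between the pads) lies 155 mm ahead of it; z points along the fingers, y is the direction in which the jaws open and shut (so a half turn about z gives the same grasp; the last joint's range is limited). The gripper opens to 85 mm and grips with 20 to 120 N. Pads are 22 mm wide; open, the fingers measure 114 mm over their backs; the gripper's body (76 mm by 85 mm) begins 54 mm behind the grasp point. The pads swing forward as they close: fully open they stand 13 mm farther back than shut.
Start: joints at [1.431, 0.385, 0.008, 0, -1.194, -0.259], TCP at [242.662, 575.947, 404.712] pointing down, gripper open.
Joint ranges: [-3.14, 3.14], [-1.21, 2.06], [-1.07, 1.41], [-3.16, 2.05], [-2.99, -0.16], [-3.1, 3.1]. Speed limits (rad/s): [2.79, 2.79, 3.14, 3.14, 3.14, 3.14].

## Interface

Orientations are given as a unit quaternion [x, y, z, w].
In Python, from bench import arm gives the robot as it stands.
- The arm moves only by the shell command python3 -m jog 'ROWS' [OPENING]. ROWS is JSON, a list that holds one entry, the list of rows, each a list of 4 numbers: the shift along the tool's x, y, z in mm, then the turn about the tool's z in degrees. In form: [[[x, y, z, spin], ...]]. A call has exactly 5 rows; each row is the pose to reach, as a shift and turn from the pose measured when the call began, along the tool's axes at that moment; what a row does not reach only later rows make up. A row lasts 1/8 s, in which the tool goes at most 62.5 mm and 10.7 degrees, less where a joint would pass 70% of its speed; a pose out of reach is approached as far as the arm can. A call with a gripper value outside its range is refused whole. OPENING is the finger opening in mm, from 0 to 85.4, set as the call begins (- or left out, the last holds). The fingers move at their own pace and stop on an object; the grip force is fixed at half the most. Time passes only in rows, so rows that repeat a pose let the fingers close, or fill a call up. It gives the time, the measured TCP pose, the force and the opening at its end, in the units of the state.
- arm.read_state(): the state, without advancing time (a new reading comes with each control period).
- arm.get_image(name): name is "scene" or "top" or "wrist"; returns (picture, depth): 400x640x3 uint8, blue, green, red; 400x640 float32, mm along the optical axis (not along the pixel's ray), 0 where there is no reading.
- arm.camera_params(name): a dict with "mtx" (3x3 intrinsics, pixels), "R" (3x3) and "t" (3): a world point X has camera coordinates R X + t. Camera axes: x right, y down, z forward; pixel columns grow to the right and rows downward; lengths in mm; the calibration is good to about 2 mm. A picture is of the moment at which its call begins: read the wrist's pose just before it. camera_params takes no time and is no camera call; for the wrist camera it gives the pose at the moment of the call.
- arm.job_done(): hands the job in, once; it reports no verdict.
The state is a dict: "clock": time; "joints": joint angles; "joint_vel": joint speeds; "joint_efforts": joint torques, N m; "position": TCP position; "ee_rot": TCP orientation; "contact_force": force on the tool from outside, world axes, zero at the start; "wrist_torque": the same for the moment, N m; "gripper_width": finger opening in mm.
Only numpy, scipy, OpenCV 4.12 (cv2) and the standard library are available. Lean on these libraries where they do the work, as an engineer would, in place of code of your own. Each camera call takes 0.05 s, during which the arm holds its last target.

## Task

Two hand-operated pellet dispensers stand on the seed-testing desk. On the one with the dark brown pellets and dark brown knob, slide the knob all the way to its stop towards the tin and let go of it there, so that it snaps back by itself and a brown pellet ends up in the tin in front. Leave the tin standing under the outlet and do not operate the pale dispenser's slide.

Things in the scene. Friction and masses are not known exactly. Their poses are not given: they have to be found in the camera images.
- peat_knob (a point): Dark brown upright block knob of the brown dispenser's slide: 18 mm along the slide, 24 mm across, 41 mm tall, rising from a channel 60 mm wide whose top is 61 mm above the desk. Point: centre of its top face, 96 mm above the desk. x: level, the way to push (to the magazine and tin); y across; z up. At rest it is 100 mm behind the axis of the clear magazine (39 mm square, top 103 mm up).
- peat_slide (a joint): Travel of the brown dispenser's slide in m: 0 at rest, 0.042 at its end stop. A spring pulls it back, about 4 N at rest rising to 7.5 N at the stop; let go, it returns to 0 in about 0.3 s. The slide pushes the lowest pellet off the lip into the tin.
- peat_pellet0: Lowest of the three dark brown peat pellets in the clear magazine: a rigid disc 30 mm in diameter, 12 mm high, 10 to 17 g; origin at the centre of its underside, z its axis. It lies on the channel floor 46 mm above the desk. The next one takes its place when the slide has returned.
- peat_tin: Open round aluminium sample tin in front of the brown dispenser, rim 76 mm in diameter, 30 mm high, wall 3 mm, standing loose on the 4 mm foot plate under the outlet; origin at the centre of its underside, z up. A like tin stands before the pale dispenser.
- wool_slide (a joint): Travel of the slide of the other dispenser, of the same build but with off-white pellets and an off-white knob, in m: 0 at rest, 0.042 at the stop. Not to be operated. Which dispenser stands on the left varies.
Mind the look-alikes: they are no part of the job. Leave any green or red look-alike of the peat_tin alone.

How it is judged (in metres and radians):
On the way, in this order (a step that is already met when the one before it is completed fails the run):
1. the brown dispenser's slide is pushed to its end stop (within 5 mm) (value of joint peat_slide above 0.037 m), for 0.05 s.
2. it is let go and springs back by itself (faster than 0.06 m/s with the fingers not pressing on it) (velocity of joint peat_slide below -0.06 m/s and contact force between the fingers and peat_slide below 0.5 N).
3. the slide is fully back and the pellet is in the tin (value of joint peat_slide below 0.005 m and horizontal distance between peat_pellet0 and peat_tin below 0.035 m and z of peat_pellet0 in the frame of peat_tin below 0.03 m), for 0.2 s.
At the end, for the whole second after the job is handed in: The brown dispenser's slide is back at rest (within 5 mm), the lowest brown pellet lies at rest in the tin (its underside's centre within 35 mm of the tin's axis and less than 30 mm above the tin's underside), and the tin stands upright within 10 degrees and within 20 mm of where it stood (all of step 3 and linear speed of peat_pellet0 below 0.02 m/s and angle between peat_tin's own z axis and vertical below 0.17 rad and distance of peat_tin from where it was at the start of the episode below 0.02 m); the robot touches nothing.
It fails at once if the pale dispenser's slide is operated (moved by more than 10 mm) (value of joint wool_slide above 0.01 m).
It also fails if it takes over 29 s, if anything falls off the work surface, if the arm or the gripper's body presses on something with over 40 N, if the wrist force passes 120 N, or if a joint passes its speed limit or range.

## Working session

There is one attempt and no reset: what is moved stays moved. The work goes in short steps, Python scripts to look and compute and a shell command to move; the robot and the scene stay as the last step left them, time stands still between calls to the robot, and variables do not carry over. Pictures are saved under pics/ and viewed, and the job is handed in when it is done.

```bash
mkdir -p pics; ls; python3 - <<'E'
from bench import arm
import cv2
s=arm.read_state();print({k:s[k] for k in('clock','position','ee_rot','gripper_width','contact_force')})
for n in('scene','top'):
    im,d=arm.get_image(n);cv2.imwrite(f'pics/{n}0.png',im)
    import numpy as np
    np.savez(f'{n}0.npz',im=im,d=d,**arm.camera_params(n))
E
```

```text
pics
{'clock': 0.0, 'position': array([242.57663944, 575.78590391, 403.62719866]), 'ee_rot': array([ 9.80169533e-01, -1.98157760e-01, -1.66530857e-04,  1.07790587e-03]), 'gripper_width': 85.24221591920512, 'contact_force': array([0.25161507, 0.1545459 , 0.6222987 ])}
```

View pics/scene0.png

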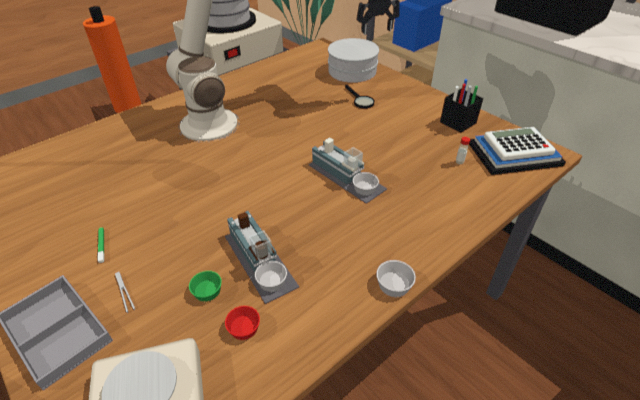

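View pics/top0.png

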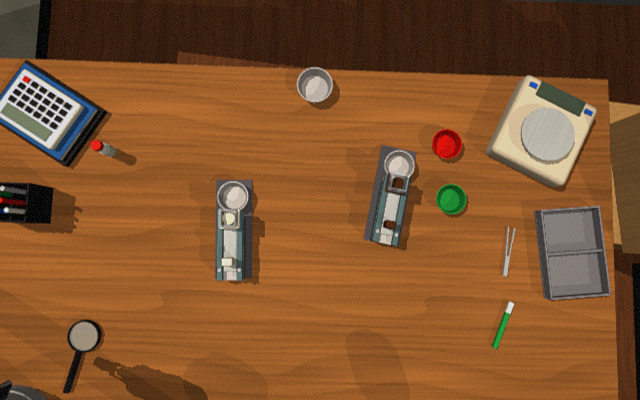

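In the scene view, the brown knob is near (243,218) with its tin at (270,276). In the top view, the brown knob is at (390,225), the magazine at (398,184) and the tin at (399,163). The pale dispenser's knob is at (228,262) in the top view. Next I'll enlarge this area and measure it.

```bash
cat > h.py <<'E'
import numpy as np
def ray(z,u,v,h):
    K,R,t=z['mtx'],z['R'],np.ravel(z['t'])
    d=R.T@np.linalg.inv(K)@np.array([u,v,1.]);c=-R.T@t
    return c+d*(h-c[2])/d[2]
def pt(z,u,v,d):
    return z['R'].T@(np.linalg.inv(z['mtx'])@np.array([u,v,1.])*d-np.ravel(z['t']))
def proj(z,X):
    q=z['mtx']@(z['R']@np.asarray(X,float)+np.ravel(z['t']));return q[:2]/q[2]
E
python3 - <<'E'
import numpy as np,cv2
from h import *
for n,(x0,x1,y0,y1) in {'top':(350,430,140,255),'scene':(215,310,200,305)}.items():
    z=np.load(n+'0.npz');im=z['im'];d=z['d']
    print(n,'cam',-z['R'].T@np.ravel(z['t']))
    c=im[y0:y1,x0:x1];cv2.imwrite(f'pics/{n}crop.png',cv2.resize(c,None,fx=5,fy=5,interpolation=cv2.INTER_NEAREST))
    hsv=cv2.cvtColor(im,cv2.COLOR_BGR2HSV)
    m=((im.max(2)<95)&(im[...,2].astype(int)-im[...,0]>20)).astype(np.uint8);mm=np.zeros_like(m);mm[y0:y1,x0:x1]=m[y0:y1,x0:x1]
    k,l,st,ce=cv2.connectedComponentsWithStats(mm)
    for i in range(1,k):
        if st[i,4]>12:
            v,u=np.where(l==i);P=np.array([pt(z,a,b,d[b,a]) for a,b in zip(u,v) if d[b,a]>0])
            print(st[i],ce[i].round(1),'med',np.median(P,0).round(1),'z rng',P[:,2].min().round(),P[:,2].max().round(), 'ray96',ray(z,*ce[i],96).round(1))
E
```

```text
top cam [ 514.57350723  -24.01890298 1158.00014705]
[411 169   7  13  47] [414.1 175.4] med [ 681.3 -287.8    1. ] z rng -3.0 7.0 ray96 [ 667.  -265.7   96. ]
[385 173  20  22  63] [390.8 186.2] med [ 636.6 -209.9   67.5] z rng 61.0 74.0 ray96 [ 640.1 -211.6   96. ]
[392 177  12  12 109] [397.5 182.5] med [ 650.4 -230.    82.4] z rng 50.0 88.0 ray96 [ 649.2 -227.1   96. ]
[409 185  10   7  29] [412.9 188.2] med [ 648.2 -284.9    0.9] z rng -4.0 7.0 ray96 [ 636.8 -263.3   96. ]
[407 199   8   6  18] [410.4 201.6] med [ 613.9 -280.1    1.2] z rng -5.0 4.0 ray96 [ 605.3 -257.8   96. ]
[403 209   9  16  50] [406.8 216.5] med [ 576.8 -270.2    0.9] z rng -5.0 10.0 ray96 [ 570.5 -249.5   96. ]
[384 220  12   9  80] [389.8 224.1] med [ 552.  -210.6   96.2] z rng 72.0 101.0 ray96 [ 551.8 -210.2   96. ]
[376 235  32  15 108] [397.2 244. ] med [ 503.8 -253.4    1.2] z rng -5.0 43.0 ray96 [ 506.4 -227.9   96. ]
scene cam [1268.20215891 -577.78982483  863.08096247]
[238 215  12  14 107] [243.4 221.3] med [ 562.5 -216.9   80.8] z rng 61.0 97.0 ray96 [ 576.1 -224.    96. ]
[256 241   9   4  18] [259.8 242.2] med [ 645.1 -226.2   79.7] z rng 69.0 83.0 ray96 [ 658.  -233.7   96. ]
[249 247   9  13  24] [253.1 253.1] med [ 653.  -252.1   65.4] z rng 62.0 67.0 ray96 [ 675.  -264.3   96. ]
```

```bash
python3 - <<'E'
import cv2
a=cv2.imread('pics/topcrop.png');b=cv2.imread('pics/scenecrop.png');h=max(a.shape[0],b.shape[0])
a=cv2.copyMakeBorder(a,0,h-a.shape[0],0,0,0);b=cv2.copyMakeBorder(b,0,h-b.shape[0],0,0,0)
c=cv2.hconcat([a,b]);f=min(800/c.shape[1],600/c.shape[0]);print(f);cv2.imwrite('pics/crops.png',cv2.resize(c,None,fx=f,fy=f))
E
```

```text
0.9142857142857143
```

View pics/crops.png

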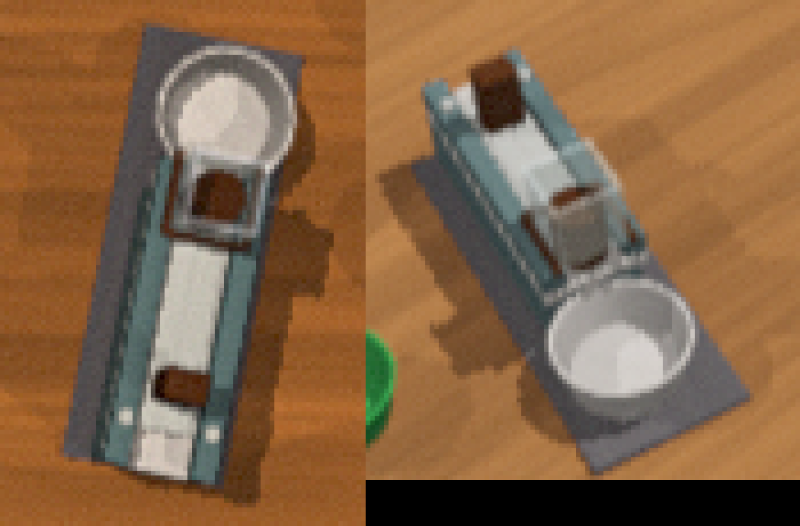

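The crops confirm it: the target is the dispenser with the brown knob and brown pellets, knob at top (390,224). Its aluminium tin is at (399.5,165). The green and red bowls at (451,199) and (447,144), and the loose aluminium tin at (315,85), are not part of the job. Next I need the direction of the slide axis.

```bash
python3 - <<'E'
import numpy as np,cv2
from h import *
z=np.load('top0.npz');im=z['im'];d=z['d']
k=ray(z,389.8,224.1,96)
m=ray(z,397.7,183.1,103); t=ray(z,399.7,165.6,34)
for n,a in(('mag',m),('tin',t)):
    v=(a-k)[:2];print(n,a.round(1),np.linalg.norm(v).round(1),np.degrees(np.arctan2(v[1],v[0])).round(2))
# channel by height
P=np.array([[pt(z,u,v,d[v,u]) for u in range(350,430)] for v in range(140,255)])
sel=P[(P[...,2]>40)&(P[...,2]<75)&(P[...,0]<625)&(P[...,0]>520)]
r=cv2.minAreaRect(sel[:,:2].astype(np.float32));print('chan rect',r, len(sel))
# foot plate gray
c=im[140:255,350:430].astype(int);hsv=cv2.cvtColor(im[140:255,350:430],cv2.COLOR_BGR2HSV)
b=(np.abs(c[...,2]-c[...,0])<25)|(c[...,0]>c[...,2])
b=cv2.morphologyEx(b.astype(np.uint8),cv2.MORPH_OPEN,np.ones((3,3)))
cn=max(cv2.findContours(b,0,2)[0],key=cv2.contourArea)
print('sil',cv2.minAreaRect(cn))
# left/right edges of teal top at z=61 by row
teal=((hsv[...,0]>75)&(hsv[...,0]<105)&(hsv[...,1]>60))
# plate left edge line z=4
L=[];
for v in range(35,95):
    u=np.where(b[v])[0]
    if len(u):L.append(ray(z,u[0]+350-.5,v+140,4)[:2])
L=np.array(L);p=np.polyfit(L[:,0],L[:,1],1);print('plate left edge angle',np.degrees(np.arctan(p[0])),np.std(L[:,1]-np.polyval(p,L[:,0])))
Lr=[]
for v in range(62,100):
    u=np.where(teal[v])[0]
    if len(u):Lr.append(ray(z,u[-1]+350+.5,v+140,61)[:2])
Lr=np.array(Lr);p=np.polyfit(Lr[:,0],Lr[:,1],1);print('chan right edge',np.degrees(np.arctan(p[0])),np.std(Lr[:,1]-np.polyval(p,Lr[:,0])),'y at knob',np.polyval(p,k[0]))
from bench import arm
s=arm.read_state();print(s['clock'],s['position'])
from scipy.spatial.transform import Rotation as R
print(R.from_quat(s['ee_rot']).as_matrix().round(3))
# knob front view check
zs=np.load('scene0.npz');print(proj(zs,k),proj(zs,m))
E
```

```text
mag [ 646.9 -226.2  103. ] 96.4 -9.48
tin [ 699.3 -243.9   34. ] 151.3 -12.82
chan rect ((572.4805908203125, -215.72669982910156), (60.81132888793945, 114.65391540527344), 79.9632339477539) 1066
sil ((39.69590759277344, 55.635318756103516), (35.583560943603516, 96.03471374511719), 11.0035400390625)
plate left edge angle -9.974410124009628 0.7352400043337224
chan right edge 1.5894122899241152 19.902891405874154 y at knob -223.72622621236016
0.1 [242.58241429 575.81509495 403.74494121]
[[ 0.921 -0.388 -0.001]
 [-0.388 -0.921 -0.002]
 [ 0.     0.002 -1.   ]]
[242.54807797 213.44172579] [259.32862202 235.9284718 ]
```

Two measurements agree: the slide axis is at about -10° in world yaw. The knob's top centre is at about (551,-211,96), and the knob-to-magazine distance came out at 96 mm against the stated 100. I'll shut the fingers, turn the tool so x lies along the slide, and travel at height to a point behind the knob.

```bash
python3 -m jog '[[[40,44,0,-2.5],[80,88,0,-5],[120,132,0,-7.5],[160,176,0,-10],[200,220,0,-12.5]]]' 0
```

```text
clock: 0.72
position: [341.6, 293.4, 404.0]
ee_rot: [0.996, -0.089, -0.0, 0.001]
contact_force: [0.5, 0.2, -0.2]
gripper_width: 0.1
```

```bash
python3 -m jog '[[[29,52,0,0],[58,104,0,0],[87,156,0,0],[116,208,0,0],[145,260,0,0]]]' 0; python3 -c "
from bench import arm
import numpy as np
from scipy.spatial.transform import Rotation as R
s=arm.read_state();M=R.from_quat(s['ee_rot']).as_matrix();print(M.T@(np.array([511.6,-203.8,404])-s['position']))"
```

```text
clock: 1.35
position: [438.0, 9.8, 404.5]
ee_rot: [0.996, -0.089, -0.0, 0.001]
contact_force: [0.9, -0.1, 0.3]
gripper_width: 0.2
[110.30656992 197.13796384   0.88802447]
```

```bash
python3 -m jog '[[[28,50,0,0],[56,100,0,0],[84,150,0,0],[110,197,0,0],[110,197,30,0]]]' 0; python3 - <<'E'
from bench import arm
import numpy as np,cv2
from scipy.spatial.transform import Rotation as R
s=arm.read_state();print(s['position'])
P=arm.camera_params('wrist');im,d=arm.get_image('wrist');cv2.imwrite('pics/w1.png',im);np.savez('w1.npz',im=im,d=d,**P)
from h import *
print(proj(P,[551,-211,96]),proj(P,[649,-228,103]))
E
```

```text
clock: 1.98
position: [512.6, -206.9, 375.6]
ee_rot: [0.996, -0.091, 0.002, 0.001]
contact_force: [-0.6, 0.8, -1.1]
gripper_width: 0.2
[ 512.56069547 -206.90273059  375.55834203]
[310.72311893 150.13897295] [308.02407408  -4.94422999]
```

View pics/w1.png

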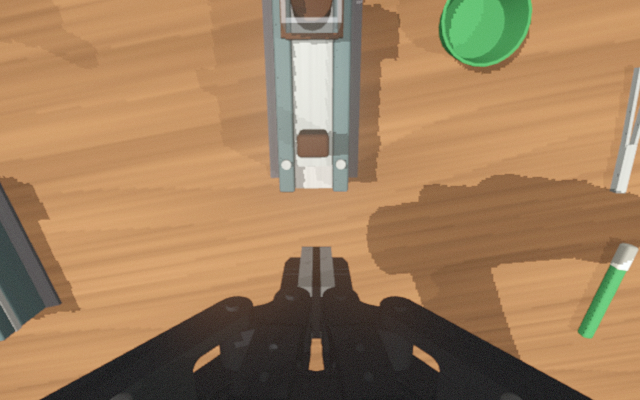

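The wrist view shows the brown knob at (313,143), the channel running straight up the picture, and the shut fingers at (316,270), in line with it. I'll measure the knob precisely from this image.

```bash
python3 - <<'E'
from bench import arm
import numpy as np,cv2
from h import *
from scipy.spatial.transform import Rotation as R
z=np.load('w1.npz');im=z['im'];d=z['d'];i=im.astype(int)
m=np.zeros(d.shape,bool);s=(slice(110,175),slice(294,334));m[s]=(i[...,2]<130)[s]&((i[...,2]-i[...,0])>20)[s]
v,u=np.where(m);P=np.array([pt(z,a,b,d[b,a]) for a,b in zip(u,v)])
t=P[:,2]>90;print(len(P),t.sum(),'median top z',np.median(P[t,2]))
r=cv2.minAreaRect(np.c_[u[t],v[t]].astype(np.float32));print(r)
k=ray(z,*r[0],96);print('knob',k)
st=arm.read_state();M=R.from_quat(st['ee_rot']).as_matrix();print(st['position'],'tool-frame knob-tcp',M.T@(k-st['position']),'yaw',np.degrees(np.arctan2(M[1,0],M[0,0])))
# channel edge direction: bolts
for h,a,b in((61,(294,188),(294,45)),(61,(349,188),(349,45))):
    q=ray(z,*b,h)-ray(z,*a,h);print(np.degrees(np.arctan2(q[1],q[0])))
E
```

```text
318 258 median top z 96.456678490745
((312.5, 143.0), (26.0, 31.0), 90.0)
knob [ 555.92125653 -213.2674517    96.        ]
[ 510.3801271  -205.19946722  369.63926819] tool-frame knob-tcp [ 48.36159841  -0.48542454 273.27359203] yaw -10.504949141007192
-11.607462578625587
-8.883413331573523
```

Both views put the knob at x≈552–556, about 46 mm ahead of the TCP and centred across. I'll lower the tips to about z=72.

```bash
python3 -m jog '[[[0,0,40,0],[0,0,80,0],[0,0,110,0],[0,0,125,0],[0,0,125,0]]]' 0; python3 - <<'E'
from bench import arm
import cv2
im,d=arm.get_image('scene');cv2.imwrite('pics/s2.png',cv2.resize(im[120:320,160:360],None,fx=3,fy=3))
E
```

```text
clock: 2.65
position: [509.4, -204.8, 244.2]
ee_rot: [0.996, -0.091, -0.005, -0.0]
contact_force: [-0.9, -0.1, 0.6]
gripper_width: -0.2
```

View pics/s2.png

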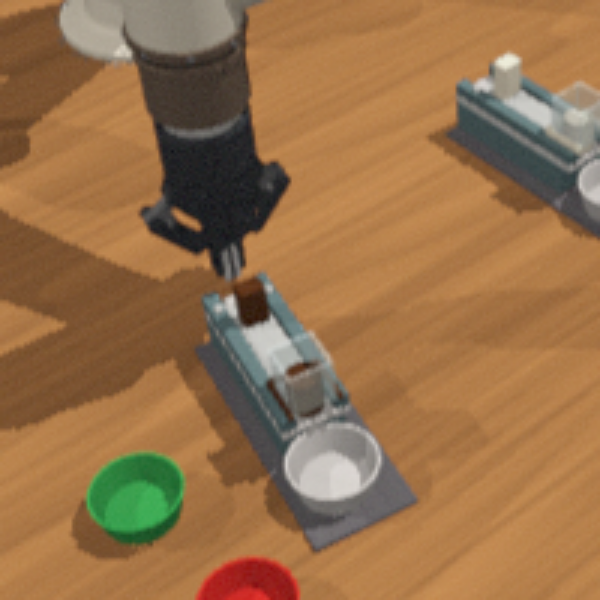

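The shut fingertips, at about (232,262) in this crop, are right behind the brown knob at (250,300). Now I'll push most of the stroke and watch the force.

```bash
python3 -m jog '[[[15,0,0,0],[28,0,0,0],[40,0,0,0],[50,0,0,0],[58,0,0,0]]]' 0
```

```text
clock: 3.32
position: [565.7, -215.3, 245.5]
ee_rot: [0.996, -0.091, -0.006, -0.0]
contact_force: [-7.2, 3.4, 5.5]
gripper_width: -0.1
```

```bash
python3 -m jog '[[[3,0,0,0],[5,0,0,0],[7,0,0,0],[8,0,0,0],[8,0,0,0]]]' 0; python3 - <<'E'
from bench import arm
import cv2
im,d=arm.get_image('scene');cv2.imwrite('pics/s3.png',cv2.resize(im[190:310,200:320],None,fx=5,fy=5))
s=arm.read_state();print(s['position'],s['contact_force'])
E
```

```text
clock: 3.95
position: [572.0, -216.4, 245.6]
ee_rot: [0.996, -0.092, -0.01, -0.001]
contact_force: [-6.3, 2.9, 3.7]
gripper_width: 0.0
[ 572.0234326  -216.41326476  245.63625048] [-6.35426706  2.21142661  5.08715594]
```

View pics/s3.png

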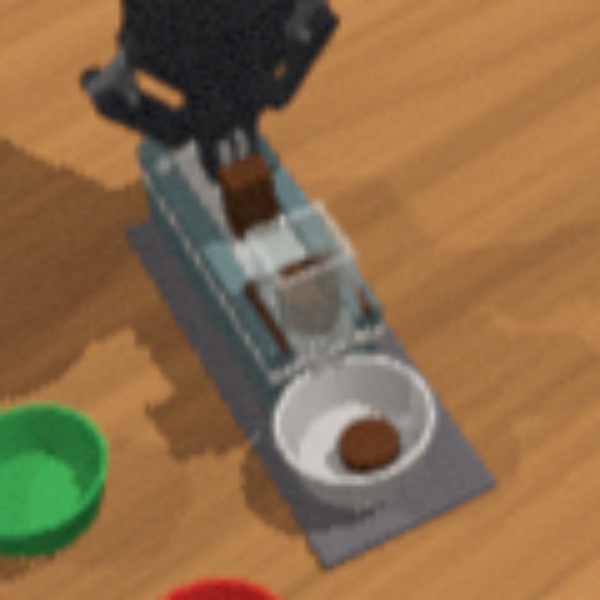

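The pellet already lies in the tin at crop (370,443). The force (about 7 N) still matches the spring alone, so I'll push on until it shows the hard stop.

```bash
python3 -m jog '[[[2,0,0,0],[3,0,0,0],[4,0,0,0],[5,0,0,0],[5,0,0,0]]]' 0
```

```text
clock: 4.62
position: [575.3, -217.1, 245.7]
ee_rot: [0.996, -0.092, -0.013, -0.001]
contact_force: [-6.3, 3.2, 4.1]
gripper_width: 0.1
```

```bash
python3 -m jog '[[[3,0,0,0],[5,0,0,0],[6,0,0,0],[7,0,0,0],[7,0,0,0]]]' 0; python3 -c "
from bench import arm
from scipy.spatial.transform import Rotation as R
s=arm.read_state();M=R.from_quat(s['ee_rot']).as_matrix();print(s['position']+173*M[:,2],M[:,2],s['contact_force'])"
```

```text
clock: 5.25
position: [580.4, -218.0, 245.7]
ee_rot: [0.996, -0.092, -0.016, -0.002]
contact_force: [-6.5, 3.7, 5.2]
gripper_width: 0.0
[ 574.74068516 -216.87779192   72.80023655] [-0.03243504  0.00660005 -0.99945205] [-6.48199875  3.73950786  5.23452798]
```

```bash
python3 -m jog '[[[3,0,0,0],[5,0,0,0],[6,0,0,0],[6,0,0,0],[6,0,0,0]]]' 0; python3 - <<'E'
from bench import arm
import numpy as np,cv2
from scipy.spatial.transform import Rotation as R
s=arm.read_state();M=R.from_quat(s['ee_rot']).as_matrix();print(s['position']+173*M[:,2],M[:,2],s['contact_force'])
from h import *
im,d=arm.get_image('scene');cv2.imwrite('pics/s4.png',cv2.resize(im[190:310,200:320],None,fx=5,fy=5))
P=arm.camera_params('scene')
for n,i,dd in(('rest',np.load('scene0.npz')['im'],np.load('scene0.npz')['d']),('now',im,d)):
    j=i.astype(int);m=((j.max(2)<95)&(j[...,2]-j[...,0]>20)).astype(np.uint8)
    mm=np.zeros_like(m);mm[205:245,232:262]=m[205:245,232:262]
    k,l,st,ce=cv2.connectedComponentsWithStats(mm)
    for q in range(1,k):
        if st[q,4]>20:
            v,u=np.where(l==q);X=np.array([pt(P,a,b,dd[b,a]) for a,b in zip(u,v)]);f=X[:,2]
            print(n,st[q],np.median(X[(f>66)&(f<90)],0).round(1))
E
```

```text
clock: 5.88
position: [582.6, -218.5, 245.7]
ee_rot: [0.995, -0.093, -0.023, -0.003]
contact_force: [-13.5, 4.5, 9.7]
gripper_width: -0.0
[ 574.60796018 -216.84814501   72.87298802] [-0.04606707  0.00969133 -0.99889134] [-13.46007468   4.52487534   9.72398719]
rest [238 215  12  14 107] [ 562.9 -216.9   78.6]
now [244 222  12  17 115] [ 604.3 -225.4   81.3]
```

View pics/s4.png

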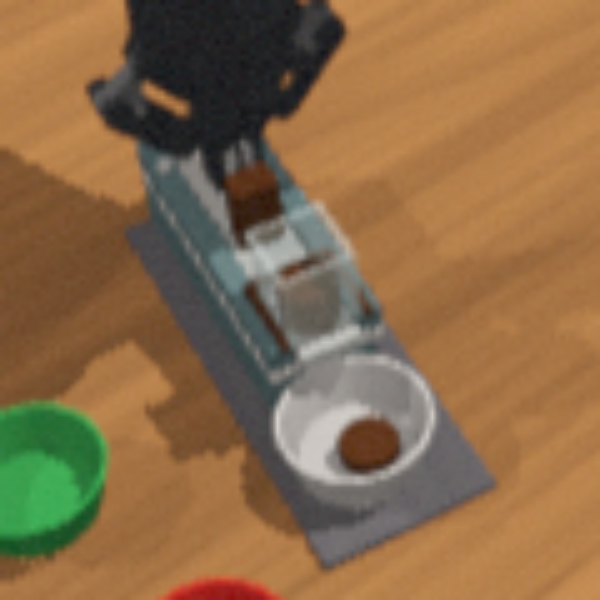

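The hard stop is reached: force rose to about 14 N, the tips stalled, and the knob's measured travel is 42.2 mm. Now I'll release it with a fast retreat back and up.

```bash
python3 -m jog '[[[-60,0,-12,0],[-105,0,-50,0],[-110,0,-100,0],[-110,0,-140,0],[-110,0,-140,0]]]' 0; python3 - <<'E'
from bench import arm
import numpy as np,cv2
from h import *
print(arm.read_state()['contact_force'])
z0=np.load('scene0.npz');t0=np.load('top0.npz')
im,d=arm.get_image('scene');ti,td=arm.get_image('top')
a=cv2.resize(im[190:310,200:300],None,fx=4,fy=4);b=cv2.resize(ti[140:260,350:430],None,fx=4,fy=4)
cv2.imwrite('pics/s5.png',cv2.hconcat([a,b]))
P=arm.camera_params('scene')
for n,i,dd in(('rest',z0['im'],z0['d']),('now',im,d)):
    j=i.astype(int);m=((j.max(2)<95)&(j[...,2]-j[...,0]>20)).astype(np.uint8)
    mm=np.zeros_like(m);mm[205:300,232:300]=m[205:300,232:300]
    k,l,st,ce=cv2.connectedComponentsWithStats(mm)
    for q in range(1,k):
        if st[q,4]>20:
            v,u=np.where(l==q);X=np.array([pt(P,a,b,dd[b,a]) for a,b in zip(u,v)])
            print(n,st[q],np.median(X,0).round(1))
print('clock',arm.read_state()['clock'])
E
```

```text
clock: 6.55
position: [481.9, -199.8, 395.5]
ee_rot: [0.996, -0.093, -0.018, -0.002]
contact_force: [0.5, 0.4, -1.0]
gripper_width: -0.0
[ 0.51344323  0.35587592 -0.95787074]
rest [238 215  12  14 107] [ 562.5 -216.9   80.8]
rest [249 247   9  13  24] [ 653.  -252.1   65.4]
now [238 216  12  13 104] [ 562.9 -216.9   80.7]
now [249 247   9  13  25] [ 651.8 -251.8   65.5]
now [268 279  12   6  28] [ 719.3 -249.4   16.8]
clock 6.65
```

View pics/s5.png

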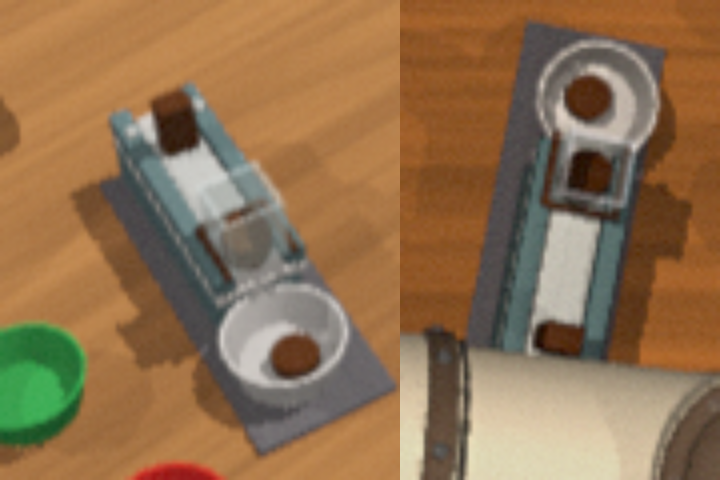

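The knob is back at its rest position (562.9 now against 562.5 before), the pellet lies flat in the tin, and the tin is still under the outlet. I'll hold for one idle call and then hand in.

```bash
python3 -m jog '[[[0,0,-10,0],[0,0,-20,0],[0,0,-20,0],[0,0,-20,0],[0,0,-20,0]]]' 0; python3 -c "
from bench import arm
arm.job_done()"
```

```text
clock: 7.28
position: [481.7, -199.7, 410.7]
ee_rot: [0.995, -0.093, -0.023, -0.003]
contact_force: [-0.2, 0.2, 0.7]
gripper_width: 0.1
the job is handed in; nothing more can be done
```

I pushed the brown dispenser's knob to its end stop with the shut fingers, then pulled them quickly back and up so the slide sprang back by itself. The job was handed in at about 7.3 s.

- **End stop:** the scene camera showed 42 mm of knob travel, and the force rose from about 7 N to 14 N as the fingertips stalled.
- **After release:** the knob was back within 0.5 mm of its rest position, and the contact force was about zero with the arm clear. I did not measure the slide's return speed.
- **Pellet and tin:** one brown pellet lies flat in the tin. The two views put it about 5 mm (top) and 20 mm (scene) from the tin's axis, which disagree but are both within the 35 mm limit. The tin looks upright and still under the outlet, judged by eye rather than measured.
- **Pale dispenser:** the arm came nowhere near it at working height.

The early estimates of the knob's position differed by about 4 mm between cameras (x 552 and 556). I covered this by pushing in small steps until the stop showed in the force.

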